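# Tip a moulded lever out of its open mould and lay it in the trimming rest

### The arm

A 7-joint arm with a two-finger parallel gripper is mounted at the origin on a cart in front of the work surface, level with it; the furniture and walls round the work are solid. World frame = base frame: x ahead of the robot, y to its left, z up, the work surface at z = 0. Lengths are in m, angles in rad, forces in N, time in s.
With the tool pointing down it reaches from about 0.35 to 0.9 m from the base axis. Payload 19.9 kg.
Tool frame: the origin (TCP) lies at the very end of the fingers, on their centre line; the grasp point (between the pads) lies 19 mm behind it; z points along the fingers, y is the line along which they close (so a half turn about z gives the same grasp; the last joint's range is limited). The gripper opens to 94 mm and grips with 3 to 60 N. Pads are 16 mm wide; open, the fingers measure 119 mm over their backs; the gripper's body (75 mm by 177 mm) begins 78 mm behind the grasp point.
Start: joints at [-1.173, 0.417, -0.01, 1.614, 0.005, 1.111, -0.053], TCP at [0.266, 0.566, 0.205] pointing down, gripper open.
Joint ranges: [-2.81, 2.81], [-0.39, 2.02], [-1.27, 1.25], [0.06, 2.57], [-1.19, 4.33], [0.19, 2], [-2.82, 2.82]. Speed limits (rad/s): [1.89, 1.89, 2.39, 2.39, 3.01, 3.01, 3.01].

### API

Orientations are given as a rotation vector (axis times angle).
In Python, from cell import env gives the robot as it stands.
- The arm moves only by the tool arm_command, never from a script. Its argument "series" is text: rows parted by semicolons, each of 7 numbers parted by spaces: the closure, from -1 (fully open) to 1 (shut), then the shift along the tool's x, y, z in cm, then the turn, a rotation vector about the tool's x, y, z in degrees. In form: hand dx dy dz ax ay az; .... A call has 1 to 8 rows; each row is the pose to reach, as a shift and turn from the pose commanded when the call began, along the tool's axes at that moment; what a row does not reach only later rows make up. A row lasts 1/12 s, in which the tool goes at most 41.7 mm and 7.16 degrees, less where a joint would pass 70% of its speed; a pose out of reach is approached as far as the arm can. A call with a gripper value outside its range is refused whole. The fingers move at their own pace and stop on an object; the grip force is fixed at half the most. Time passes only in rows, so rows that repeat a pose let the fingers close. It gives the time, the measured TCP pose, the force, the opening and the grip force at its end, in the units of the state.
- env.read_state(): the state, without advancing time (a new reading comes with each control period).
- env.camera(name): name is "scene" or "side" or "wrist"; returns (picture, depth): 400x640x3 uint8, red, green, blue; 400x640 float32, m along the optical axis (not along the pixel's ray), 0 where there is no reading.
- env.camera_info(name): a dict with "fx", "fy", "cx", "cy" (pixels), "rvec" (rotation vector, rad) and "tvec" (3), from world to camera coordinates, as OpenCV has them. Camera axes: x right, y down, z forward; pixel columns grow to the right and rows downward; lengths in m; the calibration is good to about 2 mm. A picture is of the moment at which its call begins: read the wrist's pose just before it. camera_info takes no time and is no camera call; for the wrist camera it gives the pose at the moment of the call.
- env.close_job(): hands the job in; it is judged then, once.
The state is a dict: "time": time; "qpos": joint angles; "joint_vel": joint speeds; "tau": joint torques, N m; "position": TCP position; "ee_rot": TCP orientation; "force": force on the tool from outside, world axes, zero at the start; "moment": the same for the moment, N m; "width": finger opening in m; "grip_force": force on a finger pad.
Only numpy, scipy, OpenCV 4.12 (cv2) and the standard library are available. Lean on these libraries where they do the work, as an engineer would, in place of code of your own. Each camera call takes 0.05 s, during which the arm holds its last target. There are 200 camera calls.

### The job

Take the black moulded lever out of the open aluminium mould: its tongue is caught under the steel keeper bar, so raise the tab only a little, until it clears the low end wall, and draw it out from under the bar along its own length, without wrenching the tongue hard against the bar, which would snap it. Then lay it flat and the right way up on the trimming rest, tab first under the steel bridge, square and pushed home until the end of the tab meets the stop, and let go. You will have to put it down and take it by the body for that, since no finger fits under the bridge. Do not knock over the two standing winding cores.

Things in the scene. Friction and masses are not known exactly. Their poses are not given: they have to be found in the camera images.
- mould: Aluminium mould half fixed to the bench, open on top, 165 x 100 x 34 mm high; origin on the bench (z=0), +x to the keeper end, block x -77..+88. Cavity floor 12 mm above the bench, x -67..+78: from x -26 to +78 it is 39 mm wide between solid cheeks (no room for fingers). A low end wall, x -77..-67, top 22 mm above the bench, stops the lever from being drawn out level.
- mould_slot (a point): Middle of the cross slot at (-47, 0, 22) mm of the mould, inside the lever's tab. The slot is 41 mm long (mould x -67..-26), cut down to the 12 mm floor and open to both sides of the block: room for a finger on each side of the tab, and the only place to grip the lever in the mould.
- keeper: Steel keeper bar; origin mid its lower inner edge at (46, 0, 24) mm of the mould, same axes; 42 (x) x 100 x 13 mm. The tongue reaches 30 mm under it, with 5 mm of air above. Raise the tab until the lever leans 5 to 8 degrees about its tongue tip (on the floor, mould x = 76), then draw it 40 mm or more along its own length, tab first. Beyond 9 degrees, or pulled straight up, it jams.
- moulded_lever: Black rigid plastic lever, loose, 141 mm long, 0.11 to 0.21 kg. Tab x -65..-24 (24 wide, 20 high, ribbed sides), body x -24..+34 (36 wide, 20 high, two ringed eyes on top), tongue x +34..+76 (28 wide, 7 high, level with the underside). Origin on the underside, mid-width; z up when the eyes are on top. Starts at (0, 0, 12 mm) of the mould, same axes, 2 mm play.
- tab_end (a point): Middle of the end face of the lever's tab, at (-65, 0, 10) mm of the lever.
- tongue_end (a point): Middle of the end face of the lever's tongue, at (76, 0, 3.5) mm of the lever.
- trim_rest: Trimming rest fixed to the bench: plywood board 152 (x -75..+77) x 90 x 18 mm, origin on the bench (z=0) mid-width, +x to the stop. Steel stop face at x = +65. Steel bridge over x +25..+77, its top 54 mm above the bench. When home, the lever's origin is over the rest's origin, 18 mm up, and the lever's x axis points the reverse way to the rest's.
- rest_stop (a point): Middle of the stop face, at (65, 0, 28) mm of the rest, same axes; the end of the tab meets it when home. It closes a tunnel under the bridge, 31 mm wide (mid at y = 0, cheeks from rest x +27 to the stop), 28 mm high above the board, open towards the rest's -x. The tab fits in; the 36 mm body does not and ends up 3 mm in front of the cheeks.
- shelf_corner (a point): Lower front right-hand corner of the steel shelf over the back of the bench, part of the room. The bench stands askew: its front edge and the shelf's run along world (0.5, 0.866). From this corner the shelf runs that way and backwards, along (0.866, -0.5); keep wrist and hand out from under it, or below this height.
- carton_corner (a point): Upper corner nearest the robot of the big open carton, 0.25 m high, part of the room. Its near wall, facing the rest, runs from here for 0.52 m along world (0.866, -0.5). At the far right of the bench (beyond about y = -0.6) bins and shelves hang from 0.27 m up: a hand that starts near them should first move left, level, before it turns.
- fixture_handle (a point): Top rear end of the red handle of the press fixture that stands between the rest and the mould, part of the room; from here the handle runs 80 mm towards the robot along (-0.866, 0.5), sinking to 0.15 m. The fixture itself is at most 0.10 m high; carry things over it or behind it.
- core_a: Black winding core standing on the bench, a bystander: flanged spool, 62 mm in diameter, 112 mm high; origin at the centre of its foot.
- core_b: Black winding core standing on the bench, a bystander: flanged spool, 62 mm in diameter, 122 mm high; origin at the centre of its foot.

How it is judged:
By the outcome, as a careful person would: the job done as asked, in the order asked, and still so for the second after the job is handed in, with the robot touching nothing.
It also fails if it takes over 54 s, if anything falls off the work surface, if the arm or the gripper's body presses on something with over 40 N, if the wrist force passes 120 N, or if a joint passes its speed limit or range.

## Working session

There is one attempt and no reset: what is moved stays moved. The work goes in short steps, Python scripts to look and compute and a tool call to move; the robot and the scene stay as the last step left them, time stands still between calls to the robot, and variables do not carry over. Pictures are saved under pics/ and viewed, at most 12 in all, crops included, and the job is handed in when it is done.

Besides the shell and the picture viewer there is one more tool, called by a JSON object that holds its "method" and its "body", one argument or row to a line. arm_command: Moves the arm, as the interface text tells. Its arguments: {"type":"object","properties":{"series":{"type":"string"}},"required":["series"]}

```bash
mkdir -p pics; ls; cat > h.py <<'E'
import numpy as np, cv2
from scipy.spatial.transform import Rotation as R
from cell import env
def grab(n):
    i=env.camera_info(n); p,d=env.camera(n); return p,d,i
def pt(i,d,u,v):
    z=d[int(v),int(u)]; c=np.array([(u-i['cx'])/i['fx']*z,(v-i['cy'])/i['fy']*z,z])
    M=cv2.Rodrigues(np.array(i['rvec'],float))[0]; return M.T@(c-np.array(i['tvec']).ravel())
def ray(i,u,v,h):
    M=cv2.Rodrigues(np.array(i['rvec'],float))[0]; o=-M.T@np.array(i['tvec']).ravel()
    r=M.T@np.array([(u-i['cx'])/i['fx'],(v-i['cy'])/i['fy'],1]); return o+r*(h-o[2])/r[2]
def cloud(i,d):
    v,u=np.mgrid[:d.shape[0],:d.shape[1]]; c=np.stack([(u-i['cx'])/i['fx']*d,(v-i['cy'])/i['fy']*d,d],-1)
    M=cv2.Rodrigues(np.array(i['rvec'],float))[0]; return (c-np.array(i['tvec']).ravel())@M
def save(n,p): cv2.imwrite('pics/'+n,p[:,:,::-1])
E
python3 - <<'E'
from h import *
import pickle
for n in('scene','side','wrist'):
    p,d,i=grab(n); save(n+'0.png',p); pickle.dump((p,d,i),open(n+'0.pkl','wb'))
    M=cv2.Rodrigues(np.array(i['rvec'],float))[0]; print(n,i['fx'],i['cx'],i['cy'],-M.T@np.array(i['tvec']).ravel(),M[2],(d>0).mean())
s=env.read_state();print(s)
E
```

```text
pics
scene 425.24942963935 318.05423135441157 194.0853882277338 [ 0.08982199 -0.56801433  0.95802902] [ 0.50083779  0.47453251 -0.72386491] 0.9960625
side 369.4961916792244 320.6539039517074 199.66044049841233 [ 0.07444381 -0.05385714  0.92637186] [ 0.57472548 -0.05610958 -0.81642044] 0.99594921875
wrist 316.81579122858585 319.92671279848605 199.85692109285185 [0.19518283 0.59816453 0.38341677] [ 0.24096051 -0.11383821 -0.96383551] 0.995671875
{'time': 0.15, 'qpos': array([-1.1734989 ,  0.41781817, -0.01031989,  1.61402074,  0.00470547,
        1.11072249, -0.05297743]), 'joint_vel': array([ 2.83571359e-05, -1.48728219e-03,  5.36592478e-04, -2.91285847e-03,
       -9.81509206e-04,  1.31735176e-03,  1.03045902e-03]), 'tau': array([-1.88910553e-04, -8.51526833e+01,  6.38728179e-01, -4.26133776e+01,
       -4.88302647e-02,  1.72422960e-02,  5.18654065e-05]), 'position': array([0.26540838, 0.56552518, 0.20498696]), 'ee_rot': array([-6.83642978e-01, -3.06617311e+00,  1.47025264e-03]), 'force': array([ 0.68276353, -0.22789925,  0.20489515]), 'moment': array([-0.01997678,  0.02770057, -0.01919724]), 'grip_force': 0.0, 'width': 0.09387375752767073}
```

View pics/scene0.png

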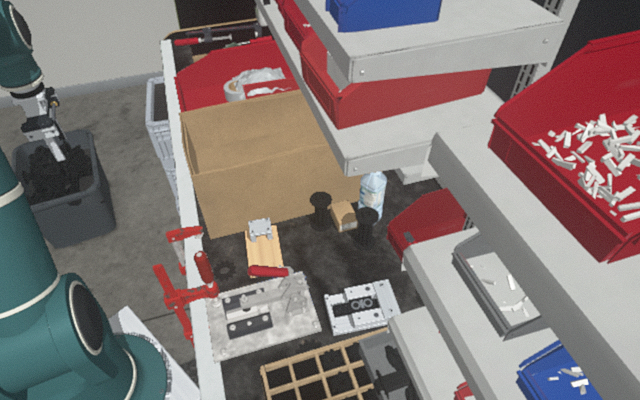

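View pics/side0.png

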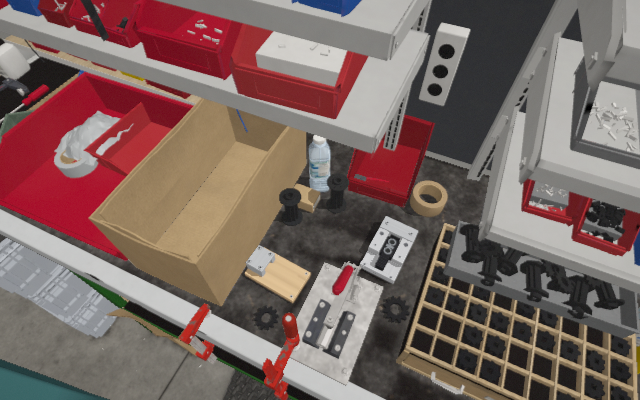

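The scene view shows the rest near (262,245), the press fixture (265,310), the mould (362,307) and the cores (320,208) and (367,225). The side view shows the rest at (275,272), mould (390,248) and cores (290,205) and (337,190).

```bash
python3 - <<'E'
from h import *
import pickle
p,d,i=pickle.load(open('side0.pkl','rb')); a=cv2.resize(p[205:310,240:440],None,fx=4,fy=4,interpolation=cv2.INTER_CUBIC)
save('c0.png',a)
C=cloud(i,d)
for n,u,v in(('mould',400,225),('mould2',375,265),('rest board',285,285),('bridge',260,260),('handle',345,275),('coreA',290,192),('coreB',337,178),('shelfcorner',377,148),('carton',222,300)): print(n,C[v,u].round(3))
p2,d2,i2=pickle.load(open('scene0.pkl','rb'));C2=cloud(i2,d2)
b=cv2.resize(p2[215:340,235:405],None,fx=4,fy=4,interpolation=cv2.INTER_CUBIC);save('c1.png',b)
# top plane of mould by height band
for nm,CC in(('side',C),('scene',C2)):
  for h0,h1 in((.029,.038),(.045,.058),(.014,.022)):
    m=(CC[...,2]>h0)&(CC[...,2]<h1)&(CC[...,0]>.3)&(CC[...,0]<1)&(abs(CC[...,1])<.5)
    n,l,st,ce=cv2.connectedComponentsWithStats(m.astype(np.uint8))
    for k in range(1,n):
        if st[k,4]>100: print(nm,h0,st[k],np.median(CC[l==k],0).round(3), [np.round(x,3).tolist() if np.ndim(x) else round(x,1) for x in cv2.minAreaRect(CC[l==k][:,:2].astype(np.float32))])
E
```

```text
mould [ 0.592 -0.328  0.039]
mould2 [ 0.481 -0.238  0.03 ]
rest board [0.454 0.001 0.016]
bridge [0.513 0.061 0.054]
handle [ 0.394 -0.138  0.184]
coreA [ 0.68  -0.029  0.113]
coreB [ 0.713 -0.162  0.118]
shelfcorner [ 0.909 -0.324  0.016]
carton [0.43  0.162 0.014]
side 0.029 [148 134 124 108 354] [0.829 0.25  0.033] [[0.82, 0.243], [0.132, 0.471], 43.8]
side 0.029 [ 368  216   50   53 1216] [ 0.54  -0.292  0.034] [[0.538, -0.291], [0.1, 0.154], 55.1]
side 0.029 [216 230  48  73 105] [0.501 0.118 0.034] [[0.516, 0.111], [0.008, 0.225], 58.7]
side 0.045 [144 130 131 110 511] [0.835 0.246 0.052] [[0.822, 0.241], [0.145, 0.483], 42.6]
side 0.045 [349 180  59  20 148] [ 0.706 -0.289  0.055] [[0.71, -0.285], [0.179, 0.007], 62.9]
side 0.045 [412 180  36  29 427] [ 0.68  -0.435  0.048] [[0.685, -0.436], [0.1, 0.102], 42.4]
side 0.045 [176 200 103 100 254] [0.503 0.117 0.052] [[0.543, 0.105], [0.107, 0.346], 40.9]
side 0.045 [245 245  30  28 424] [0.517 0.061 0.054] [[0.52, 0.061], [0.053, 0.061], 54.9]
side 0.045 [302 299  28  43 374] [ 0.345 -0.067  0.047] [[0.349, -0.069], [0.024, 0.103
[... 1318 characters left out ...]
], [0.074, 0.298], 60.6]
scene 0.045 [387 207  76  47 329] [ 0.804 -0.248  0.054] [[0.838, -0.253], [0.09, 0.249], 82.0]
scene 0.045 [222 288  43  19 188] [ 0.336 -0.061  0.047] [[0.348, -0.069], [0.022, 0.102], 61.1]
scene 0.045 [229 304  40  14 186] [ 0.325 -0.105  0.048] [[0.335, -0.104], [0.022, 0.091], 57.9]
scene 0.045 [240 314  32  15 189] [ 0.328 -0.141  0.047] [[0.326, -0.139], [0.022, 0.071], 60.4]
scene 0.014 [ 245  226   39   42 1010] [0.487 0.016 0.017] [[0.492, 0.023], [0.146, 0.09], 54.3]
scene 0.014 [325 295  27  38 160] [ 0.473 -0.253  0.02 ] [[0.47, -0.244], [0.064, 0.082], 1.9]
scene 0.014 [276 299  41  26 233] [ 0.413 -0.176  0.017] [[0.422, -0.169], [0.069, 0.088], 66.3]
```

View pics/c0.png

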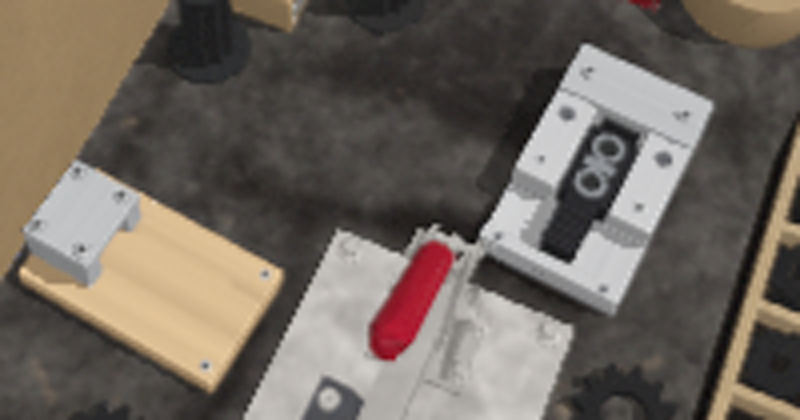

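View pics/c1.png

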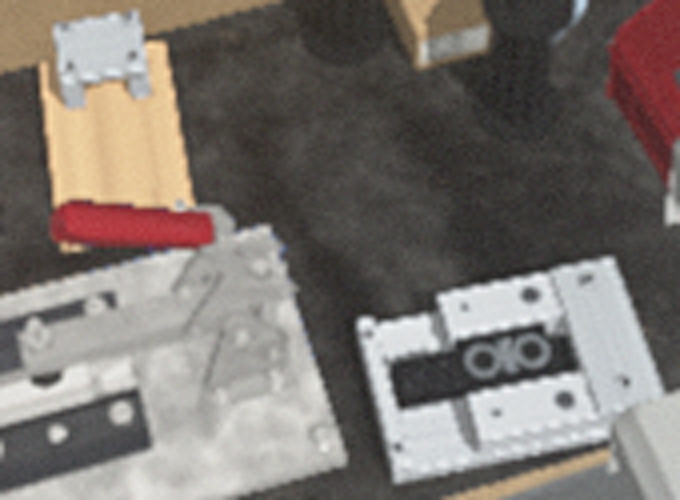

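The crops show the mould with its tab end to the robot and keeper away (tab end at c0 (560,255), keeper (645,85)). The rest has its bridge at the carton side (c0 (80,215)), and the fixture's red handle is in between at (410,300).

```bash
cat >> h.py <<'E'
def plan(pos,yaw_y,lean=0,st=None):
    """tool shift(cm)/turn(deg) to reach TCP pos, closing line y at yaw_y deg, tool down, then lean deg about tool y"""
    s=st or env.read_state(); R0=R.from_rotvec(s['ee_rot']); a=np.radians(yaw_y)
    y=np.array([np.cos(a),np.sin(a),0]); z=np.array([0,0,-1.]); x=np.cross(y,z)
    T=R.from_matrix(np.stack([x,y,z],1))*R.from_euler('y',lean,degrees=True)
    return (R0.inv().apply(np.array(pos)-s['position'])*100).round(2),np.degrees((R0.inv()*T).as_rotvec()).round(2)
E
python3 - <<'E'
from h import *
import pickle
p,d,i=pickle.load(open('side0.pkl','rb'));C=cloud(i,d)
p2,d2,i2=pickle.load(open('scene0.pkl','rb'));C2=cloud(i2,d2)
print('shelf side');[print(u,v,C[v,u].round(3)) for u,v in((372,140),(374,146),(378,147),(380,140),(330,110))]
print('shelf scene');[print(u,v,C2[v,u].round(3)) for u,v in((348,168),(352,172),(344,172),(330,140))]
print('carton');[print(u,v,C[v,u].round(3)) for u,v in((222,250),(216,240),(220,256),(100,220),(300,150))]
m=(p[...,0]>130)&(p[...,1]<60); 
H=C[m]; H=H[(abs(H[:,0]-.39)<.1)&(abs(H[:,1]+.14)<.06)&(H[:,2]>.1)];print('handle',H.min(0),H.max(0),H[H[:,2].argmax()])
for nm,CC in(('s',C),('2',C2)):
    for c in((.68,-.029),(.715,-.162)):
        q=CC[(np.hypot(CC[...,0]-c[0],CC[...,1]-c[1])<.05)&(CC[...,2]>.1)&(CC[...,2]<.13)]; print(nm,c,q.mean(0).round(3),len(q))
print(plan((.505,-.27,.22),54.9))
E
```

```text
shelf side
372 140 [ 0.555 -0.197  0.425]
374 146 [ 0.556 -0.203  0.407]
378 147 [ 0.916 -0.33   0.012]
380 140 [ 0.588 -0.224  0.389]
330 110 [ 0.61  -0.123  0.455]
shelf scene
348 168 [ 0.556 -0.205  0.411]
352 172 [ 0.564 -0.209  0.398]
344 172 [ 0.555 -0.197  0.396]
330 140 [ 0.597 -0.124  0.409]
carton
222 250 [0.479 0.128 0.186]
216 240 [0.475 0.129 0.238]
220 256 [0.469 0.134 0.178]
100 220 [0.546 0.382 0.244]
300 150 [ 0.836 -0.066  0.11 ]
handle [ 0.34944371 -0.15832108  0.16292462] [ 0.42338221 -0.10726602  0.20980784] [ 0.36501852 -0.12042797  0.20980784]
s (0.68, -0.029) [ 0.676 -0.02   0.108] 409
s (0.715, -0.162) [ 0.706 -0.159  0.116] 339
2 (0.68, -0.029) [ 0.68  -0.017  0.109] 444
2 (0.715, -0.162) [ 0.707 -0.161  0.115] 386
(array([-57.18, -65.46,  -1.44]), array([-0.05,  0.01,  9.96]))
```

```bash
python3 - <<'E'
from h import *
print(plan((.385,.0,.29),54.9)); print(plan((.47,-.26,.22),54.9))
E
```

```text
(array([-34.85, -46.12,  -8.46]), array([-0.05,  0.01,  9.96]))
(array([-53.59, -66.04,  -1.43]), array([-0.05,  0.01,  9.96]))
```

{"method": "arm_command", "body": {
  "series": "-1 -17 -23 -8.5 0 0 5; -1 -17 -23 -8.5 0 0 5; -1 -17 -23 -8.5 0 0 5; -1 -17 -23 -8.5 0 0 5; -1 -17 -23 -8.5 0 0 5; -1 -17 -23 -8.5 0 0 5; -1 -35 -46 -8.5 0 0 10; -1 -35 -46 -8.5 0 0 10"
}}

```text
time: 0.82
position: [0.3309, 0.2478, 0.2805]
ee_rot: [0.956, 2.992, 0.002]
force: [1.9, 0.3, 0.5]
width: 0.0938
grip_force: 0.0
```

```bash
python3 - <<'E'
from h import *
print(plan((.385,.0,.285),54.9)); print(plan((.47,-.26,.22),54.9))
E
```

```text
(array([-18.77, -17.05,  -0.47]), array([ 0.06, -0.01, -0.34]))
(array([-40.77, -33.31,   6.01]), array([ 0.06, -0.01, -0.34]))
```

{"method": "arm_command", "body": {
  "series": "-1 -19 -17 -0.5 0 0 0; -1 -19 -17 -0.5 0 0 0; -1 -19 -17 -0.5 0 0 0; -1 -19 -17 -0.5 0 0 0; -1 -19 -17 -0.5 0 0 0; -1 -19 -17 -0.5 0 0 0; -1 -40.8 -33.3 1 0 0 0; -1 -40.8 -33.3 3 0 0 0"
}}

```text
time: 1.48
position: [0.4131, -0.075, 0.2778]
ee_rot: [0.948, 2.993, 0.002]
force: [1.7, 1.5, -0.3]
width: 0.0939
grip_force: 0.0
```

{"method": "arm_command", "body": {
  "series": "-1 -16 -11.5 4.5 0 0 0; -1 -16 -11.5 4.5 0 0 0; -1 -16 -11.5 4.5 0 0 0; -1 -16 -11.5 4.5 0 0 0; -1 -16 -11.5 4.5 0 0 0; -1 -16 -11.5 4.5 0 0 0"
}}

```text
time: 1.98
position: [0.4769, -0.2646, 0.23]
ee_rot: [-0.956, -2.99, 0.006]
force: [-1.2, -1.4, -0.3]
width: 0.0938
grip_force: 0.0
```

```bash
python3 - <<'E'
from h import *
import pickle
s=env.read_state(); print(s['time'],s['position'],s['ee_rot'],np.abs(s['joint_vel']).max())
p,d,i=grab('wrist'); pickle.dump((p,d,i),open('w1.pkl','wb')); save('w1.png',p)
E
```

```text
1.9833 [ 0.47686522 -0.26459929  0.22997651] [-0.95562679 -2.99009568  0.00644283] 0.15316162586168133
```

View pics/w1.png

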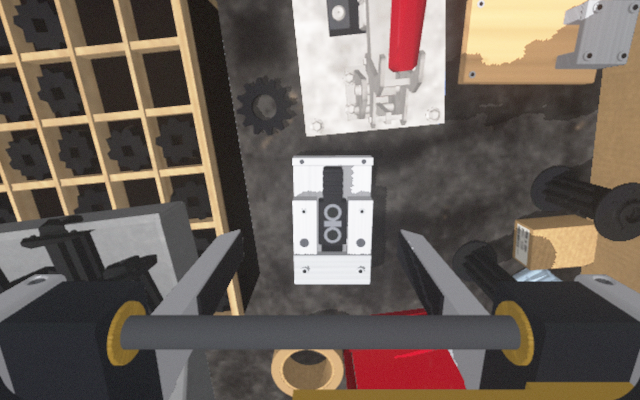

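The wrist view shows the mould upright in the picture: end wall at rows 157–167, tab (333,183), eyes (332,212) and (332,234), keeper rows 254–284, block columns 293–373.

```bash
cat > meas.py <<'E'
from h import *
import pickle,sys
def rect(P):
    c,wh,a=cv2.minAreaRect(P.astype(np.float32)); 
    if wh[0]<wh[1]: wh=wh[::-1]; a+=90
    return np.round(c,4),np.round(wh,4),round((a+90)%180-90,2)
def mould(p,d,i):
    C=cloud(i,d); near=(np.hypot(C[...,0]-.535,C[...,1]+.29)<.11)
    g=p.astype(int); dark=(g.max(2)<75)&near&(C[...,2]>.015)
    for nm,m in(('top',near&(C[...,2]>.018)&(C[...,2]<.05)&~dark),('cheek+keeper',near&(C[...,2]>.029)&(C[...,2]<.05)&~dark),('lever',dark&(C[...,2]>.022))):
        n,l,st,ce=cv2.connectedComponentsWithStats(m.astype(np.uint8)); k=1+st[1:,4].argmax(); q=C[l==k]
        print(nm,st[k],np.median(q[:,2]).round(4),rect(q[:,:2]))
if __name__=='__main__':
    p,d,i=pickle.load(open('w1.pkl','rb')); mould(p,d,i); C=cloud(i,d)
    a=np.radians(-35.1);ux=np.array([np.cos(a),np.sin(a)]);uy=np.array([-ux[1],ux[0]])
    for v in range(154,290,4): print(v,[(round(C[v,u,2]*1e3),p[v,u].max()) for u in(300,318,326,333,342,350,366)], ((C[v,333,:2]-[.535,-.29])@ux*1e3).round(1))
E
python3 meas.py
```

```text
top [ 292  166   81  118 6697] 0.0334 (array([ 0.5362, -0.29  ]), array([0.1528, 0.1   ]), -35.32)
cheek+keeper [ 292  199   81   85 4998] 0.0343 (array([ 0.5521, -0.3011]), array([0.1141, 0.1   ]), -35.21)
lever [  480   281   160   108 11509] 0.349 (array([ 0.4963, -0.2069]), array([0.0368, 0.0279]), -24.15)
154 [(0, np.uint8(63)), (-1, np.uint8(64)), (-2, np.uint8(67)), (-1, np.uint8(61)), (-1, np.uint8(64)), (-2, np.uint8(64)), (-1, np.uint8(57))] -87.9
158 [(23, np.uint8(234)), (20, np.uint8(237)), (20, np.uint8(236)), (22, np.uint8(239)), (22, np.uint8(240)), (21, np.uint8(242)), (21, np.uint8(241))] -85.9
162 [(21, np.uint8(154)), (21, np.uint8(249)), (21, np.uint8(249)), (21, np.uint8(250)), (20, np.uint8(249)), (22, np.uint8(249)), (22, np.uint8(234))] -80.8
166 [(11, np.uint8(245)), (9, np.uint8(245)), (17, np.uint8(111)), (17, np.uint8(112)), (12, np.uint8(157)), (10, np.uint8(179)), (11, np.uint8(247))] -75.3
170 [(12, np.uint8(248)), (11, np.uint8(249)), (31, np.uint8(82)), (31, np.uint8(76)), (30, np.uint8(98)), (12, np.uint8(187)), (11, np.uint8(251))] -72.6
174 [(12, 
[... 3802 characters left out ...]
p.uint8(239)), (38, np.uint8(240)), (37, np.uint8(239)), (37, np.uint8(238))] 57.8
274 [(36, np.uint8(239)), (35, np.uint8(240)), (37, np.uint8(240)), (37, np.uint8(240)), (38, np.uint8(240)), (36, np.uint8(240)), (36, np.uint8(238))] 62.9
278 [(35, np.uint8(238)), (35, np.uint8(237)), (37, np.uint8(238)), (37, np.uint8(237)), (37, np.uint8(238)), (36, np.uint8(237)), (37, np.uint8(236))] 68.5
282 [(37, np.uint8(241)), (36, np.uint8(240)), (35, np.uint8(240)), (38, np.uint8(241)), (36, np.uint8(242)), (37, np.uint8(241)), (35, np.uint8(239))] 74.2
286 [(0, np.uint8(95)), (0, np.uint8(103)), (-1, np.uint8(81)), (-2, np.uint8(84)), (0, np.uint8(76)), (0, np.uint8(74)), (0, np.uint8(68))] 103.5
```

```bash
python3 - <<'E'
from h import *
print(plan((.489,-.2567,.07),54.8)); print(plan((.489,-.2567,.0145),54.8));s=env.read_state();print(s['position'],s['time'])
E
```

```text
(array([-0.73,  1.21, 16.05]), array([-0.21, -0.1 , -0.2 ]))
(array([-0.74,  1.23, 21.6 ]), array([-0.21, -0.1 , -0.2 ]))
[ 0.47658201 -0.26200199  0.23055541] 2.0333
```

{"method": "arm_command", "body": {
  "series": "-1 -0.7 1.2 4 0 0 0; -1 -0.7 1.2 8 0 0 0; -1 -0.7 1.2 12 0 0 0; -1 -0.7 1.2 15 0 0 0; -1 -0.7 1.2 16 0 0 0; -1 -0.7 1.2 16 0 0 0; -1 -0.7 1.2 16 0 0 0"
}}

```text
time: 2.62
position: [0.4907, -0.253, 0.0734]
ee_rot: [0.948, 2.994, 0.0]
force: [0.4, -0.6, 1.6]
width: 0.0939
grip_force: 0.0
```

```bash
python3 - <<'E'
from h import *
import pickle
p,d,i=grab('wrist'); pickle.dump((p,d,i),open('w2.pkl','wb')); save('w2.png',p)
s=env.read_state();print(s['position'],s['time'],plan((.489,-.2567,.0145),54.8))
E
```

```text
[ 0.49115558 -0.25331007  0.07406548] 2.6667 (array([-0.01, -0.41,  5.96]), array([0.04, 0.13, 0.08]))
```

View pics/w2.png

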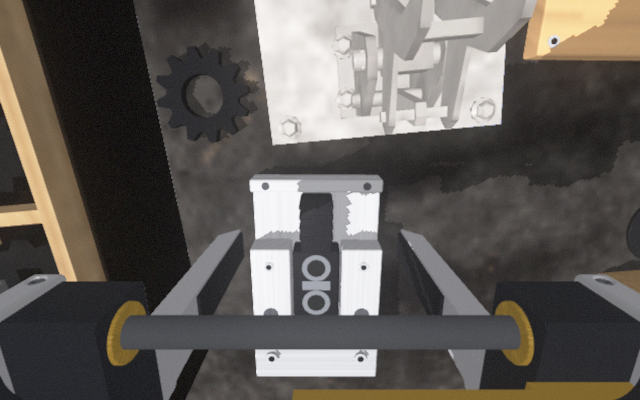

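The wrist view from near shows the mould block centred at column ≈316 while the fingers centre on 320, tab at (316,220): a shift of about −4 mm in tool y, which agrees with the plan.

{"method": "arm_command", "body": {
  "series": "-1 0 -0.4 0 0 0 0; -1 0 -0.4 2 0 0 0; -1 0 -0.4 4 0 0 0; -1 0 -0.4 5.5 0 0 0; -1 0 -0.4 5.9 0 0 0; -1 0 -0.4 5.9 0 0 0; -1 0 -0.4 5.9 0 0 0"
}}

```text
time: 3.25
position: [0.4884, -0.2569, 0.0144]
ee_rot: [0.948, 2.994, -0.0]
force: [-0.7, -0.4, -0.2]
width: 0.094
grip_force: 0.0
```

```bash
python3 - <<'E'
from h import *
s=env.read_state();print(s['position'],s['time'],s['force'],plan((.489,-.2567,.0145),54.8))
p,d,i=__import__('pickle').load(open('w2.pkl','rb'))
from meas import mould; mould(p,d,i)
E
```

```text
[ 0.48842451 -0.25687898  0.01437684] 3.25 [-0.7043508  -0.42461053 -0.20905393] (array([-0.04,  0.05, -0.01]), array([0.02, 0.09, 0.06]))
top [ 250  241   82   74 4341] 0.0327 (array([ 0.5205, -0.3021]), array([0.0635, 0.0621]), -35.98)
cheek+keeper [ 255  349  122   27 3222] 0.0363 (array([ 0.5875, -0.3258]), array([0.0998, 0.0284]), 55.23)
lever [    0   232   249   168 16122] 0.192 (array([ 0.4539, -0.3164]), array([0.1232, 0.0419]), -74.05)
```

Close on the tab.

{"method": "arm_command", "body": {
  "series": "1 0 0 0 0 0 0; 1 0 0 0 0 0 0; 1 0 0 0 0 0 0; 1 0 0 0 0 0 0; 1 0 0 0 0 0 0; 1 0 0 0 0 0 0; 1 0 0 0 0 0 0; 1 0 0 0 0 0 0"
}}

```text
time: 3.92
position: [0.4878, -0.2564, 0.013]
ee_rot: [-0.948, -2.995, 0.0]
force: [0.2, 0.2, -0.1]
width: 0.0442
grip_force: 0.0
```

{"method": "arm_command", "body": {
  "series": "1 0 0 0 0 0 0; 1 0 0 0 0 0 0; 1 0 0 0 0 0 0; 1 0 0 0 0 0 0; 1 0 0 0 0 0 0; 1 0 0 0 0 0 0"
}}

```text
time: 4.42
position: [0.4878, -0.2564, 0.013]
ee_rot: [0.948, 2.995, -0.0]
force: [-0.8, -0.6, -0.0]
width: 0.024
grip_force: 30.0
```

{"method": "arm_command", "body": {
  "series": "1 0 0 -0.21 0 1 0; 1 0 0 -0.43 0 2 0; 1 -0.02 0 -0.64 0 3 0; 1 -0.04 0 -0.85 0 4 0; 1 -0.06 0 -1.07 0 5 0; 1 -0.09 0 -1.28 0 6 0; 1 -0.1 0 -1.38 0 6.5 0; 1 -0.1 0 -1.38 0 6.5 0"
}}

```text
time: 5.08
position: [0.4888, -0.2572, 0.0269]
ee_rot: [-0.916, -2.891, -0.052]
force: [-0.1, 0.3, 0.5]
width: 0.0236
grip_force: 30.0
```

```bash
python3 - <<'E'
from h import *
s=env.read_state();M=R.from_rotvec(s['ee_rot']).as_matrix();print(s['position'],s['force'],s['moment'],s['width'],'tilt',np.degrees(np.arcsin(-M[:2,2]@[-.817,.576])),np.degrees(np.arcsin(M[2,0])))
p,d,i=grab('wrist');save('w3.png',p);C=cloud(i,d)
o=np.array([.5274,-.2838]);a=np.radians(-35.2);ux=np.array([np.cos(a),np.sin(a)]);uy=np.array([-ux[1],ux[0]])
X=(C[...,:2]-o)@ux*1e3;Y=(C[...,:2]-o)@uy*1e3
for x in range(-66,46,8):
    m=(abs(X-x)<3)&(abs(Y)<7)&(C[...,2]<.07);print(x,m.sum(),np.median(C[...,2][m]*1e3).round(1) if m.any() else '')
E
```

```text
[ 0.4888158  -0.25719281  0.02685379] [-0.08248696  0.28130455  0.48825747] [-0.07383225 -0.1077861  -0.02930219] 0.023622921685670095 tilt -6.500957498529658 6.50336990265041
-66 236 20.9
-58 313 46.4
-50 271 45.7
-42 264 44.8
-34 249 44.0
-26 229 42.9
-18 228 42.1
-10 139 42.0
-2 0 
6 0 
14 85 38.8
22 189 38.4
30 174 37.2
38 11 35.5
```

Lever leans about 6° (top 46.4 mm at x=−58, 37.2 mm at x=+30), with no force. Draw along its own length.

{"method": "arm_command", "body": {
  "series": "1 0.5 0 0 0 0 0; 1 1.2 0 0 0 0 0; 1 2 0 0 0 0 0; 1 2.8 0 0 0 0 0; 1 3.6 0 0 0 0 0; 1 4.3 0 0 0 0 0; 1 4.8 0 0 0 0 0; 1 4.8 0 0 0 0 0"
}}

```text
time: 5.8
position: [0.449, -0.2288, 0.0325]
ee_rot: [-0.915, -2.891, -0.053]
force: [-0.4, -0.5, -1.8]
width: 0.0239
grip_force: 30.0
```

```bash
python3 - <<'E'
from h import *
s=env.read_state();print(s['position'],s['force'],s['moment'],s['width'])
p,d,i=grab('wrist');save('w4.png',p);C=cloud(i,d)
o=np.array([.5274,-.2838]);a=np.radians(-35.2);ux=np.array([np.cos(a),np.sin(a)]);uy=np.array([-ux[1],ux[0]])
X=(C[...,:2]-o)@ux*1e3;Y=(C[...,:2]-o)@uy*1e3
for x in range(-118,46,8):
    m=(abs(X-x)<3)&(abs(Y)<7)&(C[...,2]<.07);print(x,m.sum(),np.median(C[...,2][m]*1e3).round(1) if m.any() else '')
E
```

```text
[ 0.44896344 -0.22880801  0.03248004] [-0.38346279 -0.52609191 -1.78517359] [-0.10963254 -0.1124575  -0.01856116] 0.023857829820748813
-118 189 13.0
-110 581 44.7
-102 253 51.8
-94 241 50.8
-86 243 49.9
-78 226 48.9
-70 234 47.8
-62 235 47.7
-54 0 
-46 0 
-38 0 
-30 211 44.1
-22 174 43.1
-14 92 41.6
-6 0 
2 145 26.5
10 19 25.5
18 0 
26 0 
34 0 
42 0
```

View pics/w4.png

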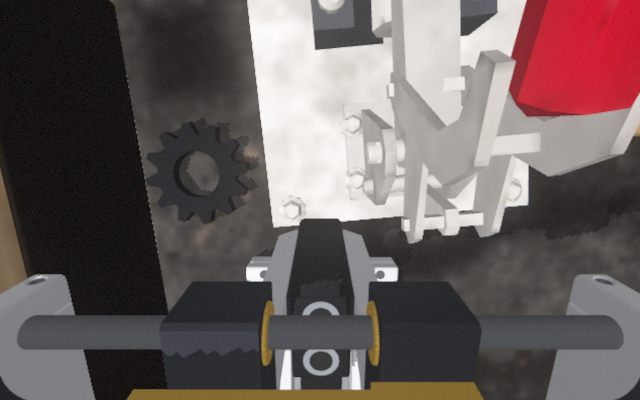

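The view shows the lever held straight, tab (320,235), eyes on top; the tongue is drawn to about mould x≈28, clear of the keeper. Lift straight up, then level.

{"method": "arm_command", "body": {
  "series": "1 0.3 0 -3 0 0 0; 1 0.75 0 -6.6 0 0 0; 1 1.2 0 -10.5 0 0 0; 1 1.65 0 -14.5 0 -2 0; 1 2.1 0 -18.5 0 -4 0; 1 2.45 0 -21.5 0 -6.5 0; 1 2.45 0 -21.5 0 -6.5 0; 1 2.45 0 -21.5 0 -6.5 0"
}}

```text
time: 6.52
position: [0.4503, -0.2293, 0.25]
ee_rot: [0.946, 2.992, 0.002]
force: [0.7, 0.5, -2.1]
width: 0.0234
grip_force: 30.0
```

```bash
python3 - <<'E'
from h import *
s=env.read_state();print(s['qpos'].round(2),s['position'],s['force'],s['width'])
rest=np.array([.4895,.0205]);a=np.radians(54.7);ux=np.array([np.cos(a),np.sin(a)])
t=rest-.018*ux-.03*ux
print(t,plan((*t,.25),-35.3),plan((*(t*.5+.5*s['position'][:2]),.26),10))
E
```

```text
[-0.34  0.21  0.86  1.88 -0.18  1.13  1.55] [ 0.4503397  -0.22932465  0.25003627] [ 0.65981756  0.47359011 -2.05206359] 0.023417764228162625
[ 0.46176283 -0.0186746 ] (array([11.18, 17.89,  0.02]), array([2.300e-01, 1.000e-02, 9.021e+01])) (array([ 5.59,  8.95, -0.99]), array([ 0.19,  0.09, 44.91]))
```

{"method": "arm_command", "body": {
  "series": "1 1.5 2.4 -0.3 0 0 7; 1 3 4.8 -0.6 0 0 14; 1 4.2 7.2 -0.8 0 0 21; 1 5.6 9 -1 0 0 28; 1 7 11 -0.8 0 0 35; 1 8.4 13.4 -0.6 0 0 42; 1 9.8 15.7 -0.4 0 0 49; 1 11.2 17.9 0 0 0 56"
}}

```text
time: 7.18
position: [0.4608, -0.0192, 0.2479]
ee_rot: [-2.132, -2.307, 0.003]
force: [0.4, 0.1, -2.6]
width: 0.0238
grip_force: 30.0
```

```bash
python3 - <<'E'
from h import *
s=env.read_state();print(s['qpos'].round(2),s['position'],s['force'],s['width'])
print(plan((.462,-.0187,.25),-35.3))
E
```

```text
[-0.79  0.09  0.82  1.97 -0.07  1.11  0.14] [ 0.46075104 -0.01920204  0.2478574 ] [ 0.371609    0.10761115 -2.57718052] 0.02382875578409605
(array([ 0.04,  0.13, -0.21]), array([-0.1 ,  0.07, 39.81]))
```

{"method": "arm_command", "body": {
  "series": "1 0 0.1 -0.2 0 0 7; 1 0 0.1 -0.2 0 0 14; 1 0 0.1 -0.2 0 0 21; 1 0 0.1 -0.2 0 0 28; 1 0 0.1 -0.2 0 0 34; 1 0 0.1 -0.2 0 0 38; 1 0 0.1 -0.2 0 0 39; 1 0 0.1 -0.2 0 0 39"
}}

```text
time: 7.85
position: [0.4618, -0.0205, 0.25]
ee_rot: [2.775, 1.472, -0.003]
force: [-1.0, 0.1, -1.5]
width: 0.0244
grip_force: 30.0
```

```bash
cat > rest.py <<'E'
from h import *
from meas import rect
import pickle,sys
p,d,i=grab('wrist'); save(sys.argv[1]+'.png',p); pickle.dump((p,d,i),open(sys.argv[1]+'.pkl','wb'))
s=env.read_state();print(s['qpos'].round(2),s['position'],s['ee_rot'],s['time'])
C=cloud(i,d); near=np.hypot(C[...,0]-.50,C[...,1]-.035)<.13
for nm,h0,h1 in(('bridge',.049,.060),('board',.012,.024)):
    m=near&(C[...,2]>h0)&(C[...,2]<h1); n,l,st,ce=cv2.connectedComponentsWithStats(cv2.morphologyEx(m.astype(np.uint8),cv2.MORPH_OPEN,np.ones((3,3))))
    k=1+st[1:,4].argmax(); q=C[l==k]; print(nm,st[k],np.median(q[:,2]).round(4),rect(q[:,:2]))
E
python3 rest.py w5
```

```text
[-0.84  0.09  0.88  1.97 -0.08  1.12 -0.53] [ 0.46184579 -0.02054874  0.25022409] [ 2.77436689e+00  1.47359738e+00 -2.70829331e-03] 7.9
bridge [ 294   65   54   50 2589] 0.0532 (array([0.5187, 0.0628]), array([0.0593, 0.052 ]), -35.45)
board [ 284   69   74  123 6208] 0.0171 (array([0.4893, 0.022 ]), array([0.1515, 0.0901]), 54.23)
```

View pics/w5.png

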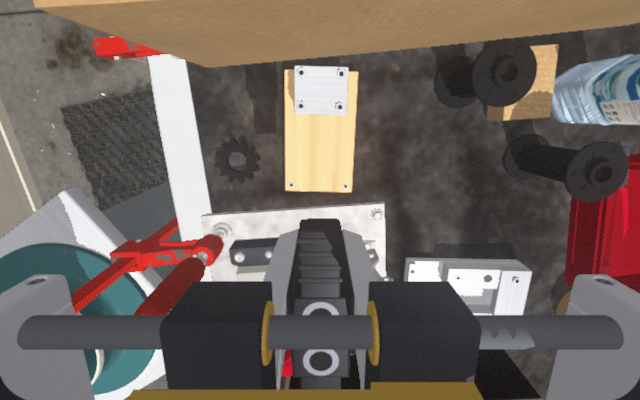

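The wrist view shows the rest straight ahead: bridge (321,90), board columns 285–357, rows 69–192. The lever is in the jaws with its tab end at (320,220), and the cores stand at right.

```bash
python3 - <<'E'
from h import *
import pickle
p,d,i=pickle.load(open('w5.pkl','rb'));C=cloud(i,d);o=np.array([.4889,.0213]);a=np.radians(54.4);ux=np.array([np.cos(a),np.sin(a)]);uy=np.array([-ux[1],ux[0]])
X=(C[...,:2]-o)@ux*1e3;Y=(C[...,:2]-o)@uy*1e3
for y in(-90,-60,-30,0,30,60,90):
    m=(abs(Y-y)<8)&(C[...,2]>.07)&(C[...,2]<.26)&(X>70)&(X<250); q=X[m]; print(y,len(q),np.percentile(q,[0,5]).round(),C[...,2][m].max().round(3))
s=env.read_state();print(((ray(i,320,219,.269)[:2]-s['position'][:2])@ux*1e3))
m=(p.max(2)<90)&(abs(C[...,2]-.268)<.006)&(np.hypot(X+46,Y)<60);v,u=np.nonzero(m);print(len(u),X[m].max(),[ (vv,round(np.median(Y[m&(np.mgrid[:400,:640][0]==vv)]),2)) for vv in range(224,282,8)])
Q=C[m&(abs(Y)<8)];print(np.polyfit((Q[:,:2]-o)@ux,Q[:,2],1))
print(plan((.479,.0075,.07),-35.6),plan((.479,.0075,.0195),-35.6))
E
```

```text
-90 730 [98. 98.] 0.198
-60 833 [94. 94.] 0.208
-30 970 [90. 91.] 0.219
0 1100 [87. 87.] 0.229
30 1231 [83. 84.] 0.236
60 1363 [80. 81.] 0.245
90 1491 [77. 78.] 0.251
22.415907295768505
3327 -32.46874310536863 [(224, np.float64(-4.31)), (232, np.float64(-1.89)), (240, np.float64(-2.27)), (248, np.float64(-2.97)), (256, np.float64(-1.97)), (264, np.float64(-2.11)), (272, np.float64(0.0)), (280, np.float64(0.17))]
[-0.02088925  0.26704322]
(array([ 3.31, -0.14, 18.02]), array([-0.04,  0.09,  1.55])) (array([ 3.32, -0.13, 23.07]), array([-0.04,  0.09,  1.55]))
```

{"method": "arm_command", "body": {
  "series": "1 3.3 -0.1 0 0 0 1.5; 1 3.3 -0.1 4 0 0 1.5; 1 3.3 -0.1 8 0 0 1.5; 1 3.3 -0.1 12 0 0 1.5; 1 3.3 -0.1 16 0 0 1.5; 1 3.3 -0.1 18 0 0 1.5; 1 3.3 -0.1 18 0 0 1.5; 1 3.3 -0.1 18 0 0 1.5"
}}

```text
time: 8.57
position: [0.4794, 0.0068, 0.0707]
ee_rot: [2.794, 1.435, -0.004]
force: [-0.4, -0.9, -1.7]
width: 0.0238
grip_force: 30.0
```

```bash
python3 - <<'E'
from h import *
s=env.read_state();print(s['position'],s['force'],s['width']);print(plan((.479,.0075,.0195),-35.6))
E
```

```text
[0.47942069 0.00675908 0.07066283] [-0.41175411 -0.90024878 -1.71055865] 0.023762488265087894
(array([ 0.05, -0.07,  5.12]), array([-0.05,  0.12, -0.02]))
```

{"method": "arm_command", "body": {
  "series": "1 0 -0.1 1.5 0 0 0; 1 0 -0.1 3 0 0 0; 1 0 -0.1 4 0 0 0; 1 0 -0.1 4.6 0 0 0; 1 0 -0.1 4.9 0 0 0; 1 0 -0.1 5 0 0 0; 1 0 -0.1 5.1 0 0 0; 1 0 -0.1 5.1 0 0 0"
}}

```text
time: 9.23
position: [0.4795, 0.008, 0.0204]
ee_rot: [2.794, 1.434, 0.001]
force: [2.7, -1.1, -0.0]
width: 0.0239
grip_force: 30.0
```

```bash
python3 - <<'E'
from h import *
s=env.read_state();print(s['position'],s['force'],s['moment'],s['width'])
E
```

```text
[0.47950623 0.00799934 0.0204466 ] [ 2.74009445 -1.14875364 -0.02766559] [-0.33792917 -0.47983592  0.31595977] 0.023936560818358845
```

{"method": "arm_command", "body": {
  "series": "-0.3 0 0 0 0 0 0; -0.3 0 0 0 0 0 0; -0.3 0 0 0 0 0 0; -0.3 0 0 0 0 0 0; -0.3 0 0 0 0 0 0; -0.3 0 0 0 0 0 0"
}}

```text
time: 9.73
position: [0.4789, 0.008, 0.0199]
ee_rot: [-2.795, -1.434, 0.0]
force: [0.5, -0.1, -0.2]
width: 0.0597
grip_force: 0.0
```

{"method": "arm_command", "body": {
  "series": "-0.3 0 0 -2 0 0 0; -0.3 -2 0 -6 0 0 0; -0.3 -5 0 -9 0 0 0; -0.3 -7 0 -11 0 0 0; -0.3 -7 0 -11 0 0 0; -0.3 -7 0 -11 0 0 0; -0.3 -7 0 -11 0 0 0"
}}

```text
time: 10.32
position: [0.4383, -0.0483, 0.1297]
ee_rot: [-2.794, -1.435, -0.0]
force: [-0.3, 0.0, -0.4]
width: 0.0609
grip_force: 0.0
```

```bash
python3 rest.py w6
```

```text
[-0.71  0.26  0.85  2.15 -0.26  0.84 -0.32] [ 0.43815813 -0.04822686  0.12936817] [-2.79426693e+00 -1.43553693e+00  1.15459882e-03] 10.3667
bridge [ 279    0   84   67 5436] 0.0533 (array([0.5159, 0.0593]), array([0.0601, 0.0438]), -35.62)
board [  266     4   110   181 10431] 0.0172 (array([0.4894, 0.0223]), array([0.1509, 0.0903]), 54.4)
```

View pics/w6.png

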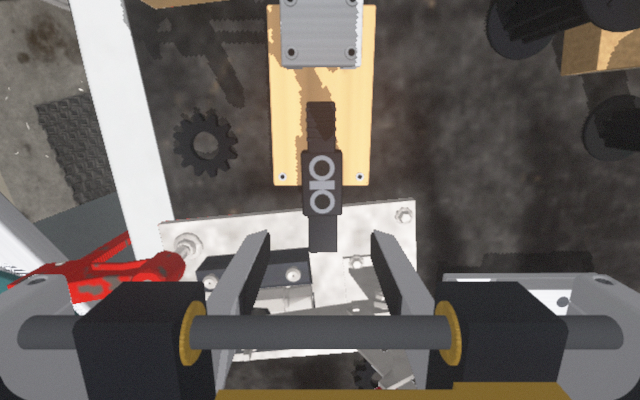

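The lever lies flat on the rest: tab end (321,102), eyes (322,167) and (321,202), body columns 303–341, tongue end (323,251), bridge above at (320,35).

```bash
cat > lev.py <<'E'
from h import *
import pickle,sys
def lever(f):
    p,d,i=pickle.load(open(f,'rb'));C=cloud(i,d);o=np.array([.4889,.0215]);a=np.radians(54.4);ux=np.array([np.cos(a),np.sin(a)]);uy=np.array([-ux[1],ux[0]])
    X=(C[...,:2]-o)@ux*1e3;Y=(C[...,:2]-o)@uy*1e3
    m=(abs(Y)<24)&(X<26)&(X>-150)&(C[...,2]>.030)&(C[...,2]<.046)
    x0,x1=np.percentile(X[m],[.3,99.7]);print('lever top x',x0.round(1),x1.round(1),'n',m.sum(),'z',np.median(C[...,2][m]))
    L=[]
    for x in np.arange(x0+3,x1-2,4):
        q=Y[m&(abs(X-x)<2)]; lo,hi=np.percentile(q,[1,99]); L.append((x,(lo+hi)/2,hi-lo))
    L=np.array(L);print(L.round(1).tolist());c=np.polyfit(L[:,0],L[:,1],1);print('yaw deg',np.degrees(np.arctan(c[0])),'y at mid',np.polyval(c,L[:,0].mean()))
    mm=m&(abs(Y)<9);print('slope',np.degrees(np.polyfit(X[mm],C[...,2][mm]*1e3,1)[0]/1))
    return o,ux,uy
if __name__=='__main__': 
    o,ux,uy=lever('w6.pkl'); t=o-.083*ux; print(t,plan((*t,.0215),-35.6))
E
python3 lev.py
```

```text
lever top x -147.3 -0.1 n 4223 z 0.037368739330640124Traceback (most recent call last):
  File "lev.py", line 15, in <module>
    o,ux,uy=lever('w6.pkl'); t=o-.083*ux; print(t,plan((*t,.0215),-35.6))
            ~~~~~^^^^^^^^^^
  File "lev.py", line 10, in lever
    q=Y[m&(abs(X-x)<2)]; lo,hi=np.percentile(q,[1,99]); L.append((x,(lo+hi)/2,hi-lo))
                               ~~~~~~~~~~~~~^^^^^^^^^^
    return _quantile_unchecked(
        a, q, axis, out, overwrite_input, method, keepdims, weights)
    return _ureduce(a,
                    func=_quantile_ureduce_func,
    ...<5 lines>...
                    overwrite_input=overwrite_input,
                    method=method)
    r = func(a, **kwargs)
    result = _quantile(arr,
                       quantiles=q,
    ...<2 lines>...
                       out=out,
                       weights=wgt)
    slices_having_nans = np.isnan(arr[-1, ...])
                                  ~~~^^^^^^^^^
IndexError: index -1 is out of bounds for axis 0 with size 0
```

```bash
sed -i 's/(X>-150)/(X>-102)/' lev.py; python3 lev.py
```

```text
lever top x -98.2 -0.1 n 4065 z 0.03735243081001638
[[-95.2, -1.1, 35.0], [-91.2, -1.1, 35.0], [-87.2, -1.1, 34.7], [-83.2, -1.1, 34.6], [-79.2, -1.0, 34.5], [-75.2, -0.9, 34.8], [-71.2, -0.6, 35.2], [-67.2, -0.6, 35.0], [-63.2, -0.6, 34.9], [-59.2, -0.6, 34.8], [-55.2, -0.5, 34.6], [-51.2, -0.6, 34.5], [-47.2, -0.1, 35.2], [-43.2, -0.1, 35.1], [-39.2, -0.8, 30.5], [-35.2, -0.1, 22.9], [-31.2, 0.0, 24.2], [-27.2, -0.3, 23.2], [-23.2, -0.3, 23.9], [-19.2, 0.4, 23.4], [-15.2, 0.3, 24.8], [-11.2, 0.3, 23.3], [-7.2, 0.3, 24.6], [-3.2, 0.4, 23.0]]
yaw deg 0.9569799702316603 y at mid -0.3983220018832487
slope -0.41767913732419265
[ 0.44058379 -0.04598736] (array([ 0.33,  0.07, 10.79]), array([-0.03,  0.03, -0.02]))
```

{"method": "arm_command", "body": {
  "series": "-0.3 0.3 0 3 0 0 0; -0.3 0.3 0 6 0 0 0; -0.3 0.3 0 8.5 0 0 0; -0.3 0.3 0 10.2 0 0 0; -0.3 0.3 0 10.8 0 0 0; -0.3 0.3 0 10.8 0 0 0; -0.3 0.3 0 10.8 0 0 0"
}}

```text
time: 10.95
position: [0.4399, -0.0466, 0.022]
ee_rot: [2.795, 1.434, -0.002]
force: [0.6, -0.2, 1.3]
width: 0.0614
grip_force: 0.0
```

{"method": "arm_command", "body": {
  "series": "1 0 0 0 0 0 0; 1 0 0 0 0 0 0; 1 0 0 0 0 0 0; 1 0 0 0 0 0 0; 1 0 0 0 0 0 0; 1 0 0 0 0 0 0; 1 0 0 0 0 0 0; 1 0 0 0 0 0 0"
}}

```text
time: 11.62
position: [0.4405, -0.0464, 0.0224]
ee_rot: [2.794, 1.435, 0.002]
force: [-0.4, 0.8, 8.5]
width: 0.0359
grip_force: 30.0
```

```bash
sed -i 's/^p,d,i=grab/p,d,i=grab/' rest.py; python3 rest.py w7 >/dev/null; python3 - <<'E'
from lev import *
o,ux,uy=lever('w7.pkl')
s=env.read_state();r=s['position'][:2]-o;print('tcp rest',r@ux*1e3,r@uy*1e3,s['position'][2],s['force'],s['width'],s['grip_force'],plan((*(o-.018*ux),.0215),-35.6))
E
```

```text
lever top x -98.1 -0.5 n 10490 z 0.0374615000870965
[[-95.1, -0.4, 35.8], [-91.1, -0.1, 35.9], [-87.1, -0.1, 36.0], [-83.1, -0.2, 35.9], [-79.1, -0.1, 35.9], [-75.1, -0.1, 47.1], [-71.1, 0.5, 34.9], [-67.1, 0.5, 34.6], [-63.1, 0.7, 35.0], [-59.1, 0.8, 34.8], [-55.1, 1.0, 35.2], [-51.1, 1.0, 34.9], [-47.1, 1.2, 35.3], [-43.1, 1.2, 34.7], [-39.1, -0.7, 27.6], [-35.1, 1.5, 23.7], [-31.1, 1.7, 24.8], [-27.1, 2.0, 23.5], [-23.1, 2.1, 24.6], [-19.1, 2.2, 23.6], [-15.1, 2.4, 24.6], [-11.1, 2.4, 23.7], [-7.1, 2.4, 24.3], [-3.1, 2.6, 22.9]]
yaw deg 1.8836593891681355 y at mid 1.0248400468950836
slope -0.3477876746128197
tcp rest -83.35777021535992 -0.13422685104970916 0.022415420305360763 [0.55930706 0.81379855 8.65788116] 0.03557810665423618 29.971356689929962 (array([ 6.54, -0.02,  0.1 ]), array([ 0.05, -0.05, -0.04]))
```

```bash
python3 - <<'E'
from lev import *
for f in('w6.pkl','w7.pkl'):
    p,d,i=pickle.load(open(f,'rb'));C=cloud(i,d);o=np.array([.4889,.0215]);a=np.radians(54.4);ux=np.array([np.cos(a),np.sin(a)]);uy=np.array([-ux[1],ux[0]])
    X=(C[...,:2]-o)@ux*1e3;Y=(C[...,:2]-o)@uy*1e3;Z=C[...,2]
    L=[]
    for x in np.arange(-72,78,5):
        q=Y[(Z>.012)&(Z<.024)&(abs(X-x)<2.5)&(abs(Y)<60)]
        if len(q)>30: L.append((x,q.min(),q.max()))
    L=np.array(L);print(f,len(L),L[0],L[-1],'edge yaws',[np.degrees(np.polyfit(L[:,0],L[:,k],1)[0]) for k in(1,2)],'mid',((L[:,1]+L[:,2])/2).mean())
    L=[]
    for x in np.arange(28,76,4):
        q=Y[(Z>.047)&(Z<.06)&(abs(X-x)<2)&(abs(Y)<60)]
        if len(q)>20: L.append((x,q.min(),q.max()))
    L=np.array(L);print('bridge',L.round(1).tolist())
p=cv2.resize(p[:300,200:440],None,fx=2,fy=2);save('c7.png',p)
E
```

```text
w6.pkl 30 [-72.         -44.96102127  44.65954116] [ 73.         -45.11788494  44.87985336] edge yaws [np.float64(0.04158174263193983), np.float64(0.12807594517424303)] mid 0.014331858034161845
bridge [[28.0, -29.5, 29.6], [32.0, -29.5, 29.4], [36.0, -29.4, 29.2], [40.0, -29.9, 30.0], [44.0, -29.8, 29.9], [48.0, -29.6, 29.7], [52.0, -29.5, 29.5], [56.0, -29.3, 29.4], [60.0, -30.0, 30.1], [64.0, -29.9, 29.9], [68.0, -29.7, 29.7]]
w7.pkl 25 [-72.         -45.04691107  44.92983579] [ 48.         -45.02723135  45.17692077] edge yaws [np.float64(-0.07825654918957821), np.float64(0.12331281242914748)] mid -0.06480377415536438
bridge [[28.0, -30.3, 30.0], [32.0, -30.0, 29.6], [36.0, -30.2, 30.1], [40.0, -29.1, 29.6]]
```

View pics/c7.png

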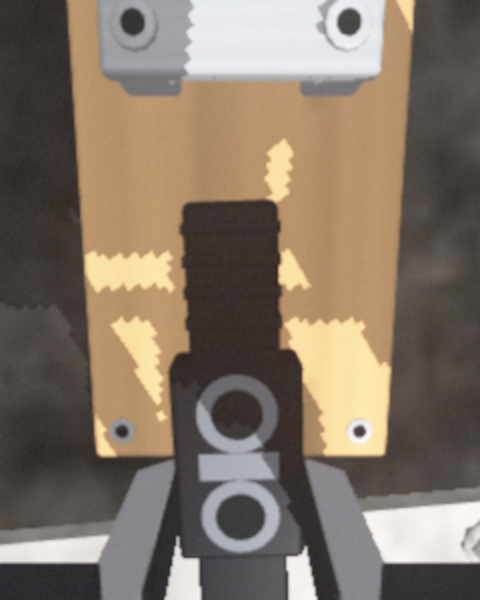

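The crop shows the lever gripped by the body but turned about 1.8°: tab end centre at column 230, while the bridge centre is at 241. Turn it square, lifting it slightly.

{"method": "arm_command", "body": {
  "series": "1 0 0 -0.1 0 0 0; 1 0 0 -0.15 0 0 1; 1 0 0 -0.15 0 0 1.9; 1 0 0 -0.15 0 0 1.9; 1 0 0 -0.15 0 0 1.9; 1 0 0 -0.15 0 0 1.9"
}}

```text
time: 12.17
position: [0.4411, -0.0474, 0.0238]
ee_rot: [2.816, 1.386, 0.002]
force: [6.3, -7.4, -5.4]
width: 0.0358
grip_force: 30.3
```

```bash
python3 rest.py w8 >/dev/null; python3 - <<'E'
from lev import *
o,ux,uy=lever('w8.pkl')
s=env.read_state();r=s['position'][:2]-o;print('tcp rest',r@ux*1e3,r@uy*1e3,s['position'][2],s['force'],s['moment'],s['width'],s['grip_force'],plan((*(o-.018*ux),.0215),-35.6))
E
```

```text
lever top x -98.8 -1.2 n 10515 z 0.039369874279623934
[[-95.8, -1.4, 35.1], [-91.8, -1.0, 35.9], [-87.8, -1.1, 36.0], [-83.8, -1.2, 36.0], [-79.8, -1.3, 36.0], [-75.8, -0.1, 47.0], [-71.8, 2.6, 42.2], [-67.8, -0.9, 35.2], [-63.8, -1.1, 35.1], [-59.8, -1.0, 35.2], [-55.8, -1.1, 35.0], [-51.8, -1.0, 35.4], [-47.8, -1.1, 35.2], [-43.8, -0.9, 34.6], [-39.8, -1.7, 30.0], [-35.8, -0.8, 23.5], [-31.8, -0.7, 24.6], [-27.8, -0.8, 23.8], [-23.8, -0.7, 24.8], [-19.8, -0.6, 23.5], [-15.8, -0.5, 24.4], [-11.8, -0.6, 23.7], [-7.8, -0.6, 24.5], [-3.8, -0.4, 23.3]]
yaw deg 0.11364536399427475 y at mid -0.7581580261756815
slope 0.6577021169366211
tcp rest -83.87676468954109 -1.274555197721039 0.023788603481196463 [ 7.25323738 -8.01613278 -4.72715881] [-1.81423695 -1.80066552  0.56651821] 0.03573553555788564 30.28610050678253 (array([ 6.58, -0.36,  0.23]), array([ 0.18, -0.  , -2.01]))
```

Lever now square, but a side load of about 10 N has appeared. The tongue tip sits next to the fixture's rail block (w6 (305,255)), so draw forward to free it and recheck.

{"method": "arm_command", "body": {
  "series": "1 0.5 -0.02 -0.05 0 0 0; 1 1 -0.06 -0.05 0 0 0; 1 1.6 -0.12 -0.05 0 0 0; 1 1.6 -0.12 -0.05 0 0 0; 1 1.6 -0.12 -0.05 0 0 0; 1 1.6 -0.12 -0.05 0 0 0"
}}

```text
time: 12.72
position: [0.4484, -0.033, 0.0238]
ee_rot: [-2.818, -1.388, 0.001]
force: [0.8, 0.4, -1.5]
width: 0.036
grip_force: 29.8
```

```bash
python3 rest.py w9 >/dev/null; python3 - <<'E'
from lev import *
o,ux,uy=lever('w9.pkl')
s=env.read_state();r=s['position'][:2]-o;print('tcp rest',r@ux*1e3,r@uy*1e3,s['position'][2],s['force'],s['moment'],s['width'],s['grip_force'],plan((*(o-.018*ux),.0215),-35.6))
E
```

```text
lever top x -82.7 14.9 n 10425 z 0.03861764932181686
[[-79.7, 1.5, 34.7], [-75.7, 1.4, 35.8], [-71.7, 1.3, 35.9], [-67.7, 1.2, 35.8], [-63.7, 1.1, 35.9], [-59.7, -0.0, 47.2], [-55.7, 3.4, 39.0], [-51.7, 1.2, 34.7], [-47.7, 1.4, 35.0], [-43.7, 1.2, 34.8], [-39.7, 1.2, 34.7], [-35.7, 1.2, 35.0], [-31.7, 1.1, 34.7], [-27.7, 1.0, 34.6], [-23.7, 1.6, 29.9], [-19.7, 0.9, 23.1], [-15.7, 1.0, 24.4], [-11.7, 0.9, 23.5], [-7.7, 1.0, 24.6], [-3.7, 0.9, 23.7], [0.3, 0.8, 24.5], [4.3, 0.6, 23.5], [8.3, 0.6, 24.3], [12.3, 0.5, 23.5]]
yaw deg -0.48704004954184443 y at mid 1.124419636388678
slope -0.6828814062132462
tcp rest -67.97391463272798 1.0900393364975127 0.023887177700219392 [-0.85955958 -0.39027031 -1.52923553] [-0.09674583  0.10511428  0.0091022 ] 0.03575079480040807 29.78071242570877 (array([ 5.  , -0.06,  0.24]), array([-0.01,  0.01, -1.98]))
```

Force is gone; lever square within 0.5°, 1 mm to +y. Correct that and push in to 5 mm short of the stop.

{"method": "arm_command", "body": {
  "series": "1 0.4 0.07 0 0 0 -0.5; 1 1 0.06 0 0 0 -0.5; 1 2 0.02 0 0 0 -0.5; 1 3 -0.01 0 0 0 -0.5; 1 4 -0.04 0 0 0 -0.5; 1 4.5 -0.06 0 0 0 -0.5; 1 4.5 -0.06 0 0 0 -0.5; 1 4.5 -0.06 0 0 0 -0.5"
}}

```text
time: 13.43
position: [0.4756, 0.0031, 0.0238]
ee_rot: [2.812, 1.401, -0.001]
force: [-0.1, -0.6, -0.9]
width: 0.0358
grip_force: 29.8
```

```bash
python3 rest.py w10 >/dev/null; python3 - <<'E'
from lev import *
o,ux,uy=lever('w10.pkl')
s=env.read_state();r=s['position'][:2]-o;print('tcp rest',r@ux*1e3,r@uy*1e3,s['position'][2],s['force'],s['moment'],s['width'],s['grip_force'],plan((*(o-.018*ux),.0215),-35.6))
E
```

```text
lever top x -37.6 21.8 n 6820 z 0.038746106999192245
[[-34.6, 0.4, 35.1], [-30.6, 0.3, 35.8], [-26.6, 0.2, 35.9], [-22.6, 0.1, 35.9], [-18.6, -0.0, 35.8], [-14.6, 0.0, 47.1], [-10.6, 2.1, 38.2], [-6.6, 0.3, 34.6], [-2.6, 0.6, 35.2], [1.4, 0.4, 34.8], [5.4, 0.3, 34.6], [9.4, 0.5, 35.0], [13.4, 0.3, 34.7], [17.4, 0.3, 34.6]]
yaw deg 0.1450780573353418 y at mid 0.41488251531495707
slope -0.4418998353790045
tcp rest -23.066944111229365 0.04357117772592668 0.02385761709594627 [-0.06616773  0.35657944 -1.33222339] [-0.03979605  0.10529777  0.03033514] 0.03550697889907274 29.780594408512115 (array([ 0.51, -0.01,  0.24]), array([-0.  ,  0.03, -1.47]))
```

{"method": "arm_command", "body": {
  "series": "1 0 0 0.1 0 0 0; 1 0.1 0 0.15 0 0 0; 1 0.2 0 0.15 0 0 0; 1 0.3 -0.01 0.15 0 0 0; 1 0.4 -0.01 0.15 0 0 0; 1 0.45 -0.01 0.15 0 0 0; 1 0.5 -0.01 0.15 0 0 0; 1 0.5 -0.01 0.15 0 0 0"
}}

```text
time: 14.15
position: [0.4783, 0.0064, 0.0225]
ee_rot: [2.812, 1.399, -0.001]
force: [-4.6, -5.8, 6.8]
width: 0.036
grip_force: 29.8
```

```bash
cat > st.py <<'E'
from lev import *
o=np.array([.4889,.0215]);a=np.radians(54.4);ux=np.array([np.cos(a),np.sin(a)]);uy=np.array([-ux[1],ux[0]])
s=env.read_state();r=s['position'][:2]-o;f=s['force'][:2];print('tcp rest',r@ux*1e3,r@uy*1e3,s['position'][2],'F',f@ux,f@uy,s['force'][2],s['time'])
E
python3 st.py
```

```text
tcp rest -18.43244895898639 -0.16606166672808872 0.022455994358174622 F -7.412296877436754 0.3552988519926688 6.847894431490723 14.15
```

{"method": "arm_command", "body": {
  "series": "1 0.05 0 -0.05 0 0 0; 1 0.1 0 -0.05 0 0 0; 1 0.1 0 -0.05 0 0 0; 1 0.1 0 -0.05 0 0 0"
}}

```text
time: 14.48
position: [0.4782, 0.0066, 0.0226]
ee_rot: [2.813, 1.398, -0.003]
force: [-4.5, -10.2, -1.4]
width: 0.0356
grip_force: 29.7
```

```bash
python3 st.py
```

```text
tcp rest -18.36577479310644 0.013754476492551357 0.022557595590127617 F -10.944766417690783 -2.2404433307992178 -1.3937382952881743 14.4833
```

Against the stop: 11 N and no further travel. Settle it and let go.

{"method": "arm_command", "body": {
  "series": "1 0 0 0.05 0 0 0; 1 -0.05 0 0.05 0 0 0; -0.3 -0.05 0 0.05 0 0 0; -0.3 -0.05 0 0.05 0 0 0; -0.3 -0.05 0 0.05 0 0 0; -0.3 -0.05 0 0.05 0 0 0; -0.3 -0.05 0 0.05 0 0 0; -0.3 -0.05 0 0.05 0 0 0"
}}

```text
time: 15.15
position: [0.479, 0.0075, 0.0224]
ee_rot: [2.812, 1.4, 0.0]
force: [0.1, 0.3, -0.5]
width: 0.0608
grip_force: 0.0
```

{"method": "arm_command", "body": {
  "series": "-0.3 0 0 -2 0 0 0; -0.3 -1 0 -5 0 0 0; -0.3 -3 0 -8 0 0 0; -0.3 -5 0 -11 0 0 0; -0.3 -5 0 -13 0 0 0; -0.3 -5 0 -13 0 0 0; -0.3 -5 0 -13 0 0 0"
}}

```text
time: 15.73
position: [0.4493, -0.0319, 0.153]
ee_rot: [-2.812, -1.401, -0.004]
force: [-0.2, -0.1, -0.6]
width: 0.0612
grip_force: 0.0
```

```bash
python3 rest.py w11; python3 - <<'E'
from lev import *
o,ux,uy=lever('w11.pkl')
p,d,i=pickle.load(open('w11.pkl','rb'));C=cloud(i,d);X=(C[...,:2]-o)@ux*1e3;Y=(C[...,:2]-o)@uy*1e3
m=(abs(Y)<12)&(C[...,2]>.021)&(C[...,2]<.046)&(X<24)&(X>-100);print('tongue end x',np.percentile(X[m],.3),'tongue z',np.median(C[...,2][m&(X<-45)]))
E
```

```text
[-0.79  0.24  0.9   2.11 -0.24  0.9  -0.4 ] [ 0.44881631 -0.03182093  0.15217848] [-2.81138636e+00 -1.40114668e+00 -9.25424548e-04] 15.7833
bridge [ 280   26   75   71 5032] 0.0533 (array([0.5186, 0.0629]), array([0.0602, 0.0524]), -35.67)
board [ 332   36   35  163 3613] 0.0172 (array([0.5128, 0.0055]), array([0.1522, 0.0332]), 53.68)
lever top x -33.9 24.9 n 2583 z 0.037429233277962784
[[-30.9, 0.3, 34.5], [-26.9, 0.2, 34.4], [-22.9, 0.3, 34.7], [-18.9, 0.5, 35.1], [-14.9, 0.4, 35.0], [-10.9, 0.3, 34.7], [-6.9, 0.2, 34.7], [-2.9, 0.1, 34.6], [1.1, 0.4, 35.3], [5.1, 0.4, 35.3], [9.1, 0.3, 35.2], [13.1, 0.1, 35.0], [17.1, 0.0, 34.8], [21.1, -0.0, 34.7]]
yaw deg -0.31905560285382145 y at mid 0.25166705623814173
slope -0.029701811302288522
tongue end x -75.31384507574471 tongue z 0.02414562120627998
```

View pics/w11.png

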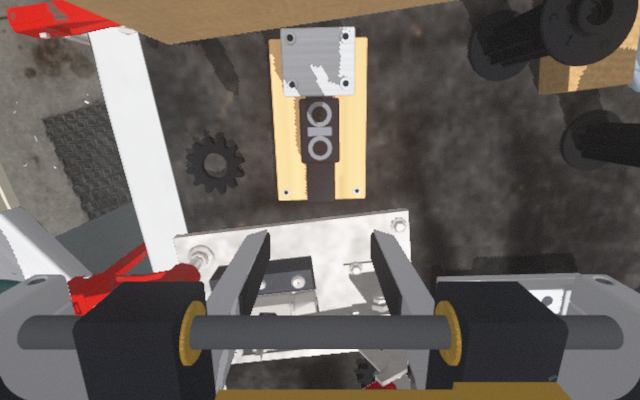

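The picture shows the lever flat on the rest, eyes up at (319,113) and (319,147), with its tab under the bridge. The body end is at rest x −33.9 (home is −34), yaw is −0.3°, and both cores are standing.

```bash
python3 -c "
from cell import env
print(env.close_job())"
```

```text
the job is handed in; nothing more can be done
None
```

The lever is out of the mould and lies flat, eyes up, on the trimming rest, tab under the bridge against the stop (square to 0.3°), both cores are standing, and I handed the job in at about 16 s.

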